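Run a fingertip along the sprung pads of a cast rest

ROBOT

A 6-joint arm with a two-finger parallel gripper is mounted at the origin on a cart in front of the work surface, level with it; the furniture and walls round the work are solid. World frame = base frame: x ahead of the robot, y to its left, z up, the work surface at z = 0. Lengths are in mm, angles in rad, forces in N, time in s.
With the tool pointing down it reaches from about 350 to 875 mm from the base axis. Payload 4.2 kg.
Tool frame: the origin (TCP) lies midway between the tips of the shut fingers; the grasp point (between the pads) lies 19 mm behind it; z points along the fingers, y is the direction in which the jaws open and shut (so a half turn about z gives the same grasp; the last joint's range is limited). The gripper opens to 85 mm and grips with 20 to 120 N. Pads are 22 mm wide; open, the fingers measure 114 mm over their backs; the gripper's body (76 mm by 85 mm) begins 54 mm behind the grasp point. The pads swing forward as they close: fully open they stand 13 mm farther back than shut.
Start: joints at [-0.998, 0.385, 0.008, 0, -1.194, -0.259], TCP at [192.937, -594.453, 231.312] pointing down, gripper open.
Joint ranges: [-3.14, 3.14], [-1.21, 2.06], [-1.07, 1.41], [-3.16, 2.05], [-2.99, -0.16], [-3.1, 3.1]. Speed limits (rad/s): [2.79, 2.79, 3.14, 3.14, 3.14, 3.14].

INTERFACE

Orientations are given as a unit quaternion [x, y, z, w].
In Python, from bench import arm gives the robot as it stands. The module is installed in compiled form; this text tells all that it offers.
- The arm moves only by the tool drive_tool, never from a script. Its argument "moves" is a list that holds one entry, the list of rows, each a list of 7 numbers: the opening, from 0 (shut) to 1 (fully open), then the shift along the tool's x, y, z in m, then the turn, a rotation vector about the tool's x, y, z in rad. In form: [[[hand, dx, dy, dz, wx, wy, wz], ...]]. A call has 1 to 20 rows; each row shifts and turns the pose as measured when the row begins, along the tool's axes as they then stand; what a row does not reach is not made up. A row lasts 1/10 s, in which the tool goes at most 50 mm and 8.59 degrees, less where a joint would pass 70% of its speed; a pose out of reach is approached as far as the arm can. A call with a gripper value outside its range is refused whole. The fingers move at their own pace and stop on an object; the grip force is fixed at half the most. Time passes only in rows, so rows that do not move let the fingers close. It gives the time, the measured TCP pose, the force and the opening at its end, in the units of the state.
- arm.read_state(): the state, without advancing time (a new reading comes with each control period).
- arm.get_image(name): name is "scene" or "top" or "wrist"; returns (picture, depth): 420x560x3 uint8, red, green, blue; 420x560 float32, mm along the optical axis (not along the pixel's ray), 0 where there is no reading.
- arm.camera_params(name): a dict with "fov_y" (degrees; the focal length in pixels is half the picture's height over the tangent of half this angle, whatever the lens; pixels are square), "cx", "cy" (the principal point, pixels), "world_from_camera" (4x4, takes a point from camera to world coordinates); the wrist camera has in their place "T_tool_cam" (4x4, takes a point from camera to tool coordinates, whose origin is the TCP and whose axes are the flange's). Camera axes: x right, y down, z forward; pixel columns grow to the right and rows downward; lengths in mm; the calibration is good to about 2 mm. The wrist camera is an equidistant fisheye: a pixel r from the principal point sees the ray r / f radians off the axis. A picture is of the moment at which its call begins: read the wrist's pose just before it. camera_params takes no time and is no camera call.
- arm.job_done(): hands the job in, once; it reports no verdict.
The state is a dict: "clock": time; "joints": joint angles; "joint_vel": joint speeds; "joint_efforts": joint torques, N m; "position": TCP position; "ee_rot": TCP orientation; "contact_force": force on the tool from outside, world axes, zero at the start; "wrist_torque": the same for the moment, N m; "gripper_width": finger opening in mm.
Only numpy, scipy, OpenCV 4.12 (cv2) and the standard library are available. Lean on these libraries where they do the work, as an engineer would, in place of code of your own. Each camera call takes 0.05 s, during which the arm holds its last target.

TASK

Check that plaster crumbs have not jammed the four sprung pads of the curved cast rest: with the fingers shut, run the fingertips lightly along the middle of the pads, from the end where the measuring cup stands to the end by the spirit lamp, in one low stroke without hopping, so that each pad in turn gives a few millimetres but none is pushed down to its stop. Then take the hand away; do not lift or push the rest along, and leave the things around it where they stand.

Things in the scene. Friction and masses are not known exactly. Their poses are not given: they have to be found in the camera images.
- cast_rest: the curved cast rest: a loose, heavy (about 2.5 kg) metal channel on rubber feet, bent to an arc of 120 mm radius (along its ridge), about 155 mm from end to end, 36 mm wide, channel 38 mm high, with four grey pads along its ridge whose crowns stand 56 mm above the worktop. Origin on the worktop in the middle of its footprint; z up; its y runs from the pad_4 end towards the pad_1 end; its bulging side faces -x, the hollow side +x.
- cup: open, tapered measuring cup, 68 mm across and 70 mm high, standing just beyond one end of the rest; it marks the end to start from. Origin at the middle of its underside. Loose, light; leave alone.
- lamp: round-bellied spirit lamp, 64 mm across and 70 mm high, standing beyond the other end of the rest. Origin at the middle of its underside. Loose; leave alone.
- small_jar: small lidded jar, 40 mm across and 45 mm high, in the hollow of the rest. Origin at the middle of its underside. Loose; leave alone. Behind it stands the fixed plaster vibrator, 0.10 m high, from x = 0.53 on; a wall pier is to the left, from y = 0.34 on.
- burs: small block with upright burs, 34x70x43 mm, to the right. Origin at the middle of its underside. Loose; leave alone. Behind it stands the fixed model trimmer, 0.4 m high, from y = -0.08 to -0.40 and from x = 0.42 on: the arm should pass it on the robot's side.
- cast_a: plaster cast, 59x72x27 mm, on the right front of the worktop. Origin at the middle of its underside. Loose; leave alone.
- pad_1_top (a point): middle of the crown (highest point) of pad 1 of 4, numbered along the rest from its +y end. Each pad is 36 mm long along the ridge (one every 40 mm), 20 mm wide, humped lengthways: flat for 8 mm at the crown, then falling to both ends, which lie 7 mm lower at 30 degrees. The point goes down with the pad; its y runs along the ridge towards pad 1, z up.
- pad_1 (a joint): how far pad 1 is pressed down (m): 0 at rest, 0.012 at its stop. Springs back by itself; about 0.7 N for each mm.
- pad_2_top (a point): middle of the crown (highest point) of pad 2 of 4, numbered along the rest from its +y end. Each pad is 36 mm long along the ridge (one every 40 mm), 20 mm wide, humped lengthways: flat for 8 mm at the crown, then falling to both ends, which lie 7 mm lower at 30 degrees. The point goes down with the pad; its y runs along the ridge towards pad 1, z up.
- pad_2 (a joint): how far pad 2 is pressed down (m): 0 at rest, 0.012 at its stop. Springs back by itself; about 0.7 N for each mm.
- pad_3_top (a point): middle of the crown (highest point) of pad 3 of 4, numbered along the rest from its +y end. Each pad is 36 mm long along the ridge (one every 40 mm), 20 mm wide, humped lengthways: flat for 8 mm at the crown, then falling to both ends, which lie 7 mm lower at 30 degrees. The point goes down with the pad; its y runs along the ridge towards pad 1, z up.
- pad_3 (a joint): how far pad 3 is pressed down (m): 0 at rest, 0.012 at its stop. Springs back by itself; about 0.7 N for each mm.
- pad_4_top (a point): middle of the crown (highest point) of pad 4 of 4, numbered along the rest from its +y end. Each pad is 36 mm long along the ridge (one every 40 mm), 20 mm wide, humped lengthways: flat for 8 mm at the crown, then falling to both ends, which lie 7 mm lower at 30 degrees. The point goes down with the pad; its y runs along the ridge towards pad 1, z up.
- pad_4 (a joint): how far pad 4 is pressed down (m): 0 at rest, 0.012 at its stop. Springs back by itself; about 0.7 N for each mm.
- gap_1 (a point): point on the line of the ridge over the joint between pads 1 and 2, at the height of the crowns (56 mm above the worktop, 7 mm above the pads' ends there). Fixed to the rest.
- gap_2 (a point): point on the line of the ridge over the joint between pads 2 and 3, at the height of the crowns (56 mm above the worktop, 7 mm above the pads' ends there). Fixed to the rest.
- gap_3 (a point): point on the line of the ridge over the joint between pads 3 and 4, at the height of the crowns (56 mm above the worktop, 7 mm above the pads' ends there). Fixed to the rest.

How it is judged:
By the outcome, as a careful person would: the job done as asked, in the order asked, and still so for the second after the job is handed in, with the robot touching nothing.
It also fails if it takes over 38 s, if anything falls off the work surface, if the arm or the gripper's body presses on something with over 40 N, if the wrist force passes 120 N, or if a joint passes its speed limit or range.

## Working session

There is one attempt and no reset: what is moved stays moved. The work goes in short steps, Python scripts to look and compute and a tool call to move; the robot and the scene stay as the last step left them, time stands still between calls to the robot, and variables do not carry over. Pictures are saved under pics/ and viewed, and the job is handed in when it is done.

Besides the shell and the picture viewer there is one more tool, called after ">>>" as name(argument=value, ...), one argument or row to a line, values as JSON. drive_tool: Moves the arm, as the interface text tells. Its arguments: {"type":"object","properties":{"moves":{"type":"array","items":{"type":"array","items":{"type":"array","items":{"type":"number"}}}}},"required":["moves"]}

```bash
mkdir -p pics
python3 - <<'E'
from bench import arm
import cv2,numpy as np
s=arm.read_state();print(s)
for n in("scene","top"):
    im,d=arm.get_image(n);np.savez("pics/"+n,im=im,d=d)
    cv2.imwrite(f"pics/{n}.png",im[:,:,::-1]);p=arm.camera_params(n);print(n,p)
print(arm.camera_params("wrist"))
E
```

```text
{'clock': 0.0, 'joints': array([-9.98391862e-01,  3.85534087e-01,  6.64321031e-03, -5.17846592e-04,
       -1.19402234e+00, -2.58628612e-01]), 'joint_vel': array([-4.30619513e-04, -2.57965428e-06,  1.45050671e-03,  1.29444403e-03,
        1.90723814e-03,  3.70995281e-04]), 'joint_efforts': array([-6.61009312e-05, -3.92284834e+01,  1.88397521e+01,  4.18626890e+00,
       -4.74471730e-03,  1.72896875e-05]), 'position': array([ 192.76574934, -593.91278224,  230.23916781]), 'ee_rot': array([-1.56150678e-01,  9.87732650e-01,  1.06552440e-03, -2.07071987e-04]), 'contact_force': array([-0.22638216,  0.11443086,  0.01323466]), 'wrist_torque': array([ 0.03205384, -0.00797201, -0.02177451]), 'gripper_width': 85.26991760308324}
scene {'fov_y': 46.105217925460906, 'cx': 278.1448057211225, 'cy': 212.38838113879808, 'world_from_camera': array([[-8.17913345e-01, -3.83861518e-01,  4.28565158e-01,
        -1.26772108e+01],
       [-5.75145167e-01,  5.64971389e-01, -5.91620965e-01,
         6.49292279e+02],
       [-1.50265307e-02, -7.30381862e-01, -6.82873736e-01,
         8.12604947e+02],
       [ 0
[... 262 characters left out ...]
e+02],
       [-9.99999869e-01, -4.92105922e-04,  1.37883400e-04,
         8.99280507e+00],
       [-9.09432890e-05, -9.41418331e-02, -9.95558791e-01,
         1.06858145e+03],
       [ 0.00000000e+00,  0.00000000e+00,  0.00000000e+00,
         1.00000000e+00]])}
{'fov_y': 65.70646984690485, 'cx': 278.84409578719595, 'cy': 213.29676189789828, 'T_tool_cam': array([[-1.57001396e-04, -9.65211981e-01, -2.61468557e-01,
         6.58360926e+01],
       [ 9.99999987e-01, -1.56703228e-04, -2.19894931e-05,
        -7.49895813e-01],
       [-1.97484446e-05, -2.61468557e-01,  9.65211994e-01,
        -1.41634797e+02],
       [ 0.00000000e+00,  0.00000000e+00,  0.00000000e+00,
         1.00000000e+00]])}
```

View pics/scene.png

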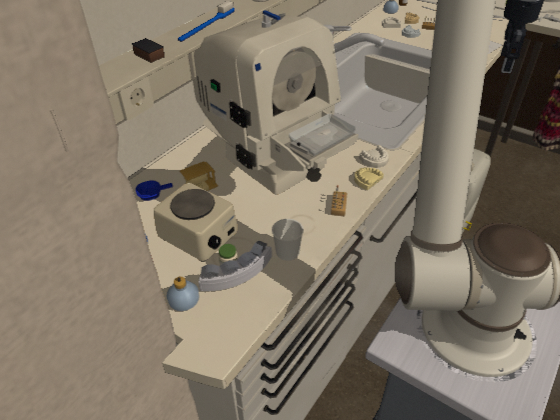

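View pics/top.png

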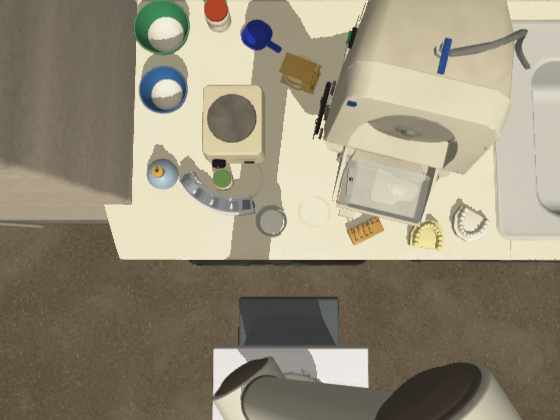

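```bash
cat > h.py <<'E'
import numpy as np,cv2
from bench import arm
def cloud(n):
    z=np.load(f"pics/{n}.npz");p=arm.camera_params(n);d=z['d']
    f=210/np.tan(np.radians(p['fov_y']/2));v,u=np.mgrid[:420,:560]
    P=np.stack([(u-p['cx'])/f*d,(v-p['cy'])/f*d,d,np.ones_like(d)],-1)
    return z['im'],d,(P@p['world_from_camera'].T)[...,:3]
E
python3 - <<'E'
from h import *
for n,(a,b,c,e) in dict(top=(140,150,300,250),scene=(150,205,320,325)).items():
    im,d,P=cloud(n)
    cv2.imwrite(f"pics/{n}_z.png",cv2.resize(im[b:e,a:c,::-1],None,fx=4.7,fy=4.7,interpolation=cv2.INTER_CUBIC))
im,d,P=cloud("top")
np.set_printoptions(linewidth=250,suppress=True,precision=0)
print(P[165:222:2,176:262:3,2])
E
```

```text
[[  -2.    5.    2.    1.    2.    2.   -1.   -1.    2.    1.   -2.    1.   63.   69.   68.   65.   61.    0.   -1.   -2.   -0.   -1.    4. 1069.    2.    2.    0.   -4.    2.]
 [  -2.   -1.    2.   -1.   -2.   -1.   -2.    2.   -2.    2.   -1.    1.   59.   64.   65.   60.   57.    2.   -0.    2.    3.    2.   -3.   -1.    3.    1.   -2.    2.   -2.]
 [  20.    3.   -3.   -1.   -1.    3.   -3.   -1.   -2.    1.   -2.   -1.    1.    1.    2.   -1.   -0.    1.   -3.   -0.   -1.   -1.    3.    2.    0.   -2.    5.    2.   -2.]
 [  24.   -2.   -0.   -1.    2.   -3.    1.   -1.   -1.   -1.   -0.    2.    0.    2.   45.   48.   42.   32.    0.    2.    2.   -0.    3.   -1.    2.    3.    1.    0.   -1.]
 [  25.   -0.    0.   -2.   -3.   40.   23.   -3.    1.    1.   -1.   -4.   -3.   45.   43.   45.   46.   46.   -0.   -2.    3.   -0.   -1.   -2.   -4.    0.   -0.   -1.    3.]
 [  22.   -0.   -2.   49.   48.   28.   29.   -3.   -1.    1.    2.   -2.   -3.   48.   46.   41.   46.   48.   36.    5.    1.   -2.    4.   -2.   -3.   -1.    4.    2.   -0.]
 [  24.    1.   35.   49.   50.   29. 
[... 3333 characters left out ...]
   3.    1.    0.   -2.   -0.   -3.   -1.   -1.   -3.    1.    3.   -2.   -2.    0.    1.   -2.    1.   14.   20.   25.   20.   16.    2.    0.   -2.   -2.   62.   22.]
 [  -2.   -1.    2.   -1.    1.    0.   -2.   -4.    0.    4.   -1.    1.    3.    1.    0.   -2.    5.   -2.    1.   -1.    5.   -1.    3.   -2.    1.    0.   71.   51.    7.]
 [  -3.    1. 1069.   -2.   -3.   -0.   -4.    3.    0.    1.   -1.    3.    2.   -2.    4.   -1.   -4.    1.   -2.    4.   -5.   -2.    1.    0.   -2.   -2.   70.   45.    3.]
 [  -2.   -1.   -2.    0.   -1.    2.    1.    1.   -2.   -1.   -2.    0.    2.    0.   -1.    1.   -3.   -0.    2.    0.    2.    0.    2.   -0.    1.   -3.   71.   46.    2.]]
```

View pics/top_z.png

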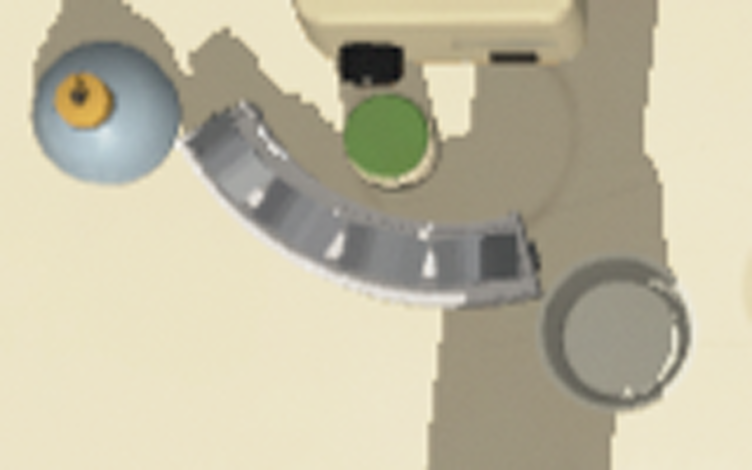

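View pics/scene_z.png

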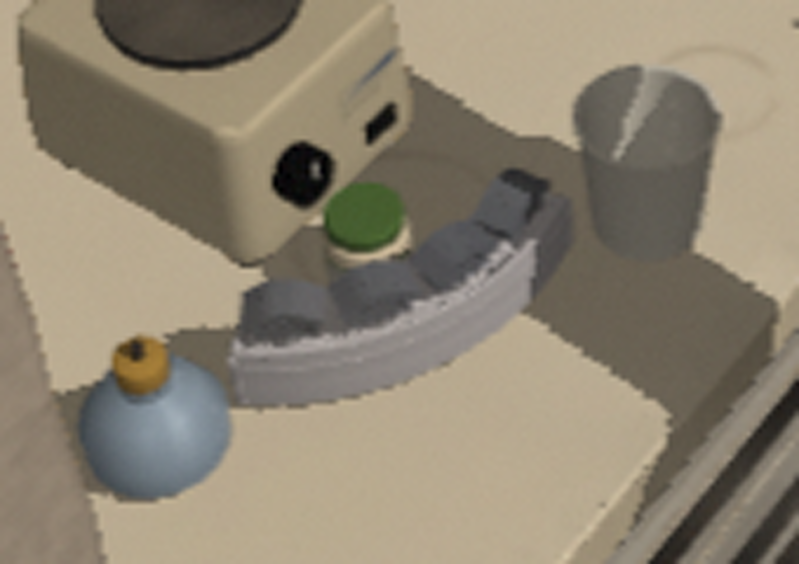

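```bash
cat >> h.py <<'E'
from scipy.optimize import least_squares
def fit(P,im,zmin=45.5,zmax=61):
    x,y,z=P[...,0],P[...,1],P[...,2]
    m=(x>330)&(x<455)&(y>35)&(y<165)&(z>zmin)&(z<zmax)
    g=(im[...,1].astype(int)-im[...,0]<25)
    m&=g
    Q=P[m]
    q0=[480,60]
    r=least_squares(lambda c:np.hypot(Q[:,0]-c[0],Q[:,1]-c[1])-120,q0,loss='soft_l1',f_scale=5)
    return Q,r.x,m
E
python3 - <<'E'
from h import *
np.set_printoptions(suppress=True,precision=1,linewidth=150)
for n in("top","scene"):
    im,d,P=cloud(n)
    Q,c,m=fit(P,im)
    # drop jar pts: iterate within 14 mm of arc
    for k in range(5):
        rr=np.hypot(Q[:,0]-c[0],Q[:,1]-c[1]);k_=abs(rr-120)<13;
        q=Q[k_];c=least_squares(lambda c:np.hypot(q[:,0]-c[0],q[:,1]-c[1])-120,c).x
    cr=least_squares(lambda c:np.hypot(q[:,0]-c[0],q[:,1]-c[1])-c[2],[*c,120]).x
    print(n,len(Q),len(q),c,"free R",cr)
    rr=np.hypot(q[:,0]-c[0],q[:,1]-c[1])
    print("r pct",np.percentile(rr,[1,5,50,95,99]))
    # direction angles, measured about -x: 
    A=np.arctan2(P[...,1]-c[1],-(P[...,0]-c[0]));R=np.hypot(P[...,0]-c[0],P[...,1]-c[1])
    s=A*120
    ms=(abs(R-120)<9)&(P[...,2]>15)&(P[...,2]<62)
    S=s[ms];Z=P[...,2][ms]
    for b in range(-70,150,4):
        k=(S>=b)&(S<b+4)
        if k.sum():print(b+2,k.sum(),np.median(Z[k]).round(1),end=' | ')
    print()
def blob(n,f,lo,hi):
    im,d,P=cloud(n);k=f(P[...,0],P[...,1])&(P[...,2]>lo)&(P[...,2]<hi);Q=P[k]
    return cv2.minEnclosingCircle(Q[:,:2].astype(np.float32))
print("cup",blob("top",lambda x,y:(x<370)&(x>300)&(y>-10)&(y<50),62,76))
print("lamp",blob("top",lambda x,y:(x<430)&(x>340)&(y>135)&(y<200),20,90))
print("jar",blob("top",lambda x,y:(x<415)&(x>365)&(y>60)&(y<110),40,50))
E
```

```text
top 425 380 [558.8 111.4] free R [567.5 110.7 128.6]
r pct [109.8 111.1 119.8 129.1 129.9]
-36 10 26.3 | -32 19 35.4 | -28 22 49.6 | -24 17 51.7 | -20 19 54.4 | -16 22 55.8 | -12 19 54.9 | -8 19 55.7 | -4 18 53.5 | 0 18 51.6 | 4 16 48.9 | 8 14 30.5 | 12 25 49.2 | 16 19 52.0 | 20 19 54.0 | 24 17 54.9 | 28 22 55.2 | 32 17 55.5 | 36 18 54.3 | 40 16 52.4 | 44 14 49.3 | 48 8 38.9 | 52 31 49.0 | 56 18 52.0 | 60 20 54.4 | 64 18 55.2 | 68 19 54.8 | 72 16 55.9 | 76 17 54.3 | 80 14 52.4 | 84 16 49.9 | 88 7 50.3 | 92 30 47.6 | 96 20 53.0 | 100 16 55.6 | 104 21 55.1 | 108 17 54.8 | 112 17 55.2 | 116 17 54.0 | 120 17 50.8 | 124 13 49.2 | 128 4 34.9 | 132 3 27.1 | 
scene 444 314 [551.   92.6] free R [744.   70.5 311.3]
r pct [107.9 109.1 120.2 129.9 133.4]
-56 8 54.8 | -52 9 46.5 | -48 8 50.0 | -44 4 58.4 | -40 2 56.9 | -32 1 43.2 | -20 2 33.9 | -16 13 31.9 | -12 19 33.2 | -8 22 34.2 | -4 20 37.8 | 0 16 45.5 | 4 18 45.8 | 8 23 52.1 | 12 16 47.6 | 16 25 51.3 | 20 24 48.4 | 24 17 46.2 | 28 11 47.9 | 32 15 48.8 | 36 18 48.9 | 40 21 52.4 | 44 18 50.3 | 48 28 53.2 | 52 23 53.4 | 56 25 53.0 | 60 27 39.4 | 64 20 47.3 | 68 12 39.1 | 72 14 49.8 | 76 12 52.2 | 80 14 54.5 | 84 11 55.1 | 88 11 55.4 | 92 10 54.6 | 96 10 53.7 | 100 16 49.9 | 104 20 30.8 | 108 13 47.7 | 112 8 51.5 | 116 6 54.0 | 120 7 54.2 | 124 6 55.8 | 128 5 54.9 | 132 4 53.5 | 136 4 50.8 | 140 2 49.1 | 
cup ((0.0, 0.0), 0.0)
lamp ((427.8253479003906, 146.98768615722656), 11.47706127166748)
jar ((401.9659423828125, 63.5650520324707), 12.404670715332031)
```

Run:
```python
from h import *
np.set_printoptions(suppress=True,precision=1,linewidth=150)
c0=np.array([558.8,111.4])
for n,zm in(("top",46.5),("scene",46.5),("scene",53),("top",53)):
    im,d,P=cloud(n);c=c0.copy()
    for k in range(12):
        A=np.arctan2(P[...,1]-c[1],-(P[...,0]-c[0]))*120;R=np.hypot(P[...,0]-c[0],P[...,1]-c[1])
        m=(abs(R-120)<14)&(P[...,2]>zm)&(P[...,2]<61)&(A>-40)&(A<140)
        q=P[m];res=least_squares(lambda c:np.hypot(q[:,0]-c[0],q[:,1]-c[1])-120,c);c=res.x
    cr=least_squares(lambda c:np.hypot(q[:,0]-c[0],q[:,1]-c[1])-c[2],[*c,120]).x
    print(n,zm,m.sum(),c,"free",cr,"std",res.fun.std(),np.percentile(R[m],[2,50,98]),np.percentile(A[m],[1,99]), "xy range",q.min(0),q.max(0),"z95",np.percentile(q[:,2],95))
    # gap/crown phase
    z=P[...,2][m];a=A[m];k=z>50
    ph=np.angle(np.mean(np.exp(2j*np.pi*a[k]/40)))*40/2/np.pi;print("crown phase",ph)
    if n=="top" and zm<50:
        for i,s in enumerate([ph-40+ (40 if ph<0 else 0)*0+40*j for j in range(0,5)]):
            t=s/120;print(s,c[0]-120*np.cos(t),c[1]+120*np.sin(t))
im,d,P=cloud("top")
for nm,(u0,v0,u1,v1),lo in(("cup",(256,203,290,238),55),("lamp",(145,157,181,191),5),("jar",(210,168,234,190),35)):
    Q=P[v0:v1,u0:u1].reshape(-1,3);Q=Q[(Q[:,2]>lo)&(Q[:,2]<90)]
    print(nm,cv2.minEnclosingCircle(Q[:,:2].astype(np.float32)),Q[:,2].max())
```

```text
top 46.5 711 [558.8 111.9] free [559.7 111.6 120.9] std 5.844548212451904 [110.3 119.9 129.7] [-29.3 122.6] xy range [429.5  80.6  46.6] [502.7 223.   60.6] z95 57.40559311689839
crown phase -13.937770450446274
-53.93777045044627 450.73389663312656 59.77203451644263
-13.937770450446273 439.6231152399574 98.00540322714821
26.062229549553727 441.6336606662924 137.76967932044832
66.06222954955373 456.5441997924549 174.68736842882473
106.06222954955373 482.7132894072496 204.69434586522107
scene 46.5 610 [556.5 112.3] free [557.4 111.9 120.9] std 6.330841447921326 [108.6 120.4 129.2] [-28.5 123.7] xy range [426.6  79.9  46.5] [500.4 222.8  59. ] z95 56.857330425229065
crown phase -11.321641192996744
scene 53 316 [557.3 112.1] free [558.1 111.8 120.8] std 6.29458716352824 [109.1 120.  129.8] [-23.4 117.2] xy range [427.6  87.3  53. ] [494.9 217.7  59. ] z95 57.117575054428386
crown phase -12.769186415765608
top 53 415 [559. 112.] free [561.3 111.  122.4] std 5.846790533411588 [110.2 120.2 129.5] [-25.5 117.9] xy range [429.5  84.4  53. ] [498.2 219.5  60.6] z95 57.90171702823877
crown phase -13.168646876944317
cup ((408.267333984375, 38.58625411987305), 33.88884353637695) 74.49788025931252
lamp ((494.8019714355469, 265.95355224609375), 43.70332717895508) 70.55515704984407
jar ((496.36578369140625, 140.44326782226562), 21.631738662719727) 51.775077676936235
```

>>> drive_tool(
  moves=[
    [[0, 0, 0, 0, 0, 0, -0.143], [0, 0, 0, 0, 0, 0, -0.143], [0, 0, 0, 0, 0, 0, -0.143], [0, 0, 0, 0, 0, 0, -0.143], [0, 0, 0, 0, 0, 0, -0.143], [0, 0, 0, 0, 0, 0, -0.143], [0, -0.04, 0, 0, 0, 0, 0], [0, -0.04, 0, 0, 0, 0, 0], [0, -0.04, 0, 0, 0, 0, 0], [0, -0.04, 0, 0, 0, 0, 0], [0, -0.04, 0, 0, 0, 0, 0], [0, -0.04, 0, 0, 0, 0, 0]],
  ],
)

```text
clock: 1.3
position: [277.6, -362.8, 222.9]
ee_rot: [-0.564, 0.826, 0.009, 0.001]
contact_force: [0.6, 0.6, 0.6]
gripper_width: -0.0
```

Run:
```python
from h import *
np.set_printoptions(suppress=True,precision=1,linewidth=150)
# lamp: bounds
im,d,P=cloud("top")
for v in range(158,192,4):
    print(v,[tuple(P[v,u].round().astype(int)) for u in range(146,184,6)])
```

```text
158 [(np.int64(544), np.int64(306), np.int64(0)), (np.int64(543), np.int64(293), np.int64(2)), (np.int64(544), np.int64(281), np.int64(0)), (np.int64(544), np.int64(267), np.int64(1)), (np.int64(544), np.int64(255), np.int64(-1)), (np.int64(544), np.int64(242), np.int64(1)), (np.int64(544), np.int64(229), np.int64(1))]
162 [(np.int64(535), np.int64(306), np.int64(-1)), (np.int64(532), np.int64(287), np.int64(23)), (np.int64(529), np.int64(271), np.int64(37)), (np.int64(530), np.int64(260), np.int64(32)), (np.int64(532), np.int64(250), np.int64(23)), (np.int64(535), np.int64(242), np.int64(1)), (np.int64(535), np.int64(229), np.int64(-1))]
166 [(np.int64(527), np.int64(305), np.int64(0)), (np.int64(521), np.int64(283), np.int64(37)), (np.int64(517), np.int64(265), np.int64(61)), (np.int64(520), np.int64(257), np.int64(43)), (np.int64(521), np.int64(247), np.int64(34)), (np.int64(527), np.int64(242), np.int64(-1)), (np.int64(526), np.int64(229), np.int64(3))]
170 [(np.int64(518), np.int64(305), np.int64(1)), (np.int64(509), np.int64(277), np.int64(60)), (np.int64(509), np.int64(263), n
[... 1123 characters left out ...]
4(1)), (np.int64(486), np.int64(217), np.int64(55))]
186 [(np.int64(484), np.int64(304), np.int64(1)), (np.int64(481), np.int64(286), np.int64(22)), (np.int64(481), np.int64(272), np.int64(29)), (np.int64(481), np.int64(260), np.int64(28)), (np.int64(481), np.int64(248), np.int64(25)), (np.int64(484), np.int64(240), np.int64(4)), (np.int64(480), np.int64(221), np.int64(37))]
190 [(np.int64(475), np.int64(304), np.int64(0)), (np.int64(476), np.int64(292), np.int64(-2)), (np.int64(475), np.int64(279), np.int64(1)), (np.int64(476), np.int64(267), np.int64(-3)), (np.int64(476), np.int64(254), np.int64(-3)), (np.int64(475), np.int64(241), np.int64(0)), (np.int64(475), np.int64(227), np.int64(4))]
```

>>> drive_tool(
  moves=[
    [[0, -0.041, 0.0115, 0, 0, 0, 0], [0, -0.041, 0.0115, 0, 0, 0, 0], [0, -0.041, 0.0115, 0, 0, 0, 0], [0, -0.041, 0.0115, 0, 0, 0, 0], [0, -0.041, 0.0115, 0, 0, 0, 0], [0, -0.041, 0.0115, 0, 0, 0, 0], [0, -0.041, 0.0115, 0, 0, 0, 0], [0, -0.041, 0.0115, 0, 0, 0, 0], [0, -0.041, 0.0115, 0, 0, 0, 0], [0, 0, 0, 0, 0, 0, 0]],
  ],
)

```text
clock: 2.3
position: [313.3, 36.4, 228.3]
ee_rot: [-0.566, 0.824, 0.01, 0.003]
contact_force: [0.4, -1.2, 0.1]
gripper_width: -0.1
```

>>> drive_tool(
  moves=[
    [[0, -0.023, -0.025, 0, 0.013, 0.016, 0], [0, -0.023, -0.025, 0, 0, 0, 0], [0, -0.023, -0.025, 0, 0, 0, 0], [0, -0.023, -0.025, 0.01, 0, 0, 0], [0, 0, 0, 0.03, 0, 0, 0], [0, 0, 0, 0.03, 0, 0, 0], [0, 0, 0, 0.03, 0, 0, 0], [0, 0, 0, 0, 0, 0, 0], [0, 0, 0, 0, 0, 0, 0]],
  ],
)

```text
clock: 3.2
position: [443.9, 86.9, 124.2]
ee_rot: [-0.567, 0.823, -0.0, -0.0]
contact_force: [0.6, 0.5, 0.8]
gripper_width: -0.3
```

Run:
```python
from h import *
np.set_printoptions(suppress=True,precision=4)
s=arm.read_state();print(s['position'],s['ee_rot'],s['contact_force'],s['joints'])
im,d=arm.get_image("wrist");cv2.imwrite("pics/w1.png",im[:,:,::-1])
im,d=arm.get_image("scene");cv2.imwrite("pics/s1.png",cv2.resize(im[150:340,120:340,::-1],None,fx=3.5,fy=3.1))
```

```text
[443.9106  86.8913 124.2309] [-0.5674  0.8235 -0.0002 -0.0001] [0.6254 0.5432 0.7975] [ 0.5546  0.2103 -0.5516  0.0005 -0.809  -0.9192]
```

View pics/w1.png

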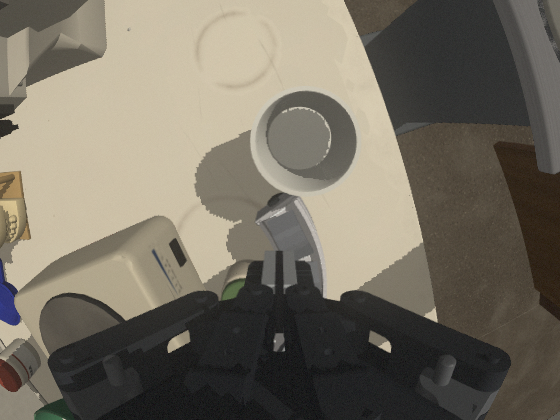

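View pics/s1.png

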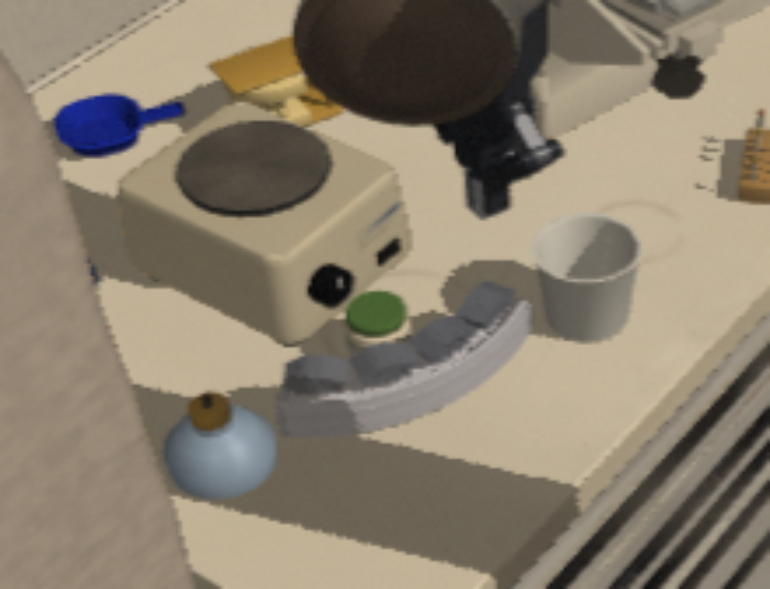

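>>> drive_tool(
  moves=[
    [[0, 0.001, 0.003, 0.02, 0, 0, 0], [0, 0, 0, 0.02, 0, 0, 0], [0, 0, 0, 0.02, 0, 0, 0], [0, 0, 0, 0, 0, 0, 0], [0, 0, 0, 0, 0, 0, 0]],
  ],
)

```text
clock: 3.8
position: [447.3, 90.5, 72.4]
ee_rot: [-0.568, 0.823, -0.001, 0.011]
contact_force: [1.4, 0.0, 0.7]
gripper_width: 0.1
```

Run:
```python
from h import *
np.set_printoptions(suppress=True,precision=4)
s=arm.read_state();print(s['position'],s['ee_rot'],s['contact_force'],s['joints'])
im,d=arm.get_image("wrist");cv2.imwrite("pics/w2.png",cv2.resize(im[150:320,180:380,::-1],None,fx=3.5,fy=3.5))
im,d=arm.get_image("scene");cv2.imwrite("pics/s2.png",cv2.resize(im[200:310,180:330,::-1],None,fx=5,fy=5))
im,d=arm.get_image("top");cv2.imwrite("pics/t2.png",cv2.resize(im[150:250,140:300,::-1],None,fx=4.5,fy=4.5))
```

```text
[447.3261  90.4819  72.364 ] [-0.5679  0.823  -0.0013  0.0111] [1.4417 0.0411 0.7042] [ 0.5585  0.2885 -0.6193  0.0028 -0.6407 -0.9234]
```

View pics/w2.png

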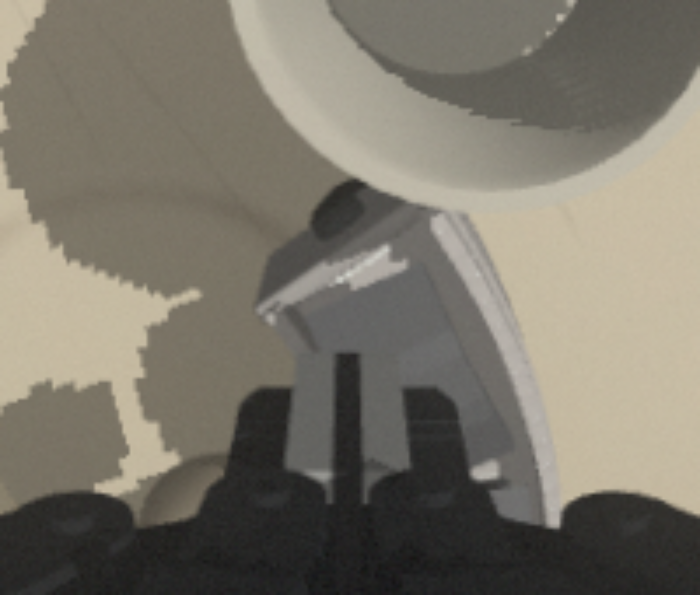

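View pics/s2.png

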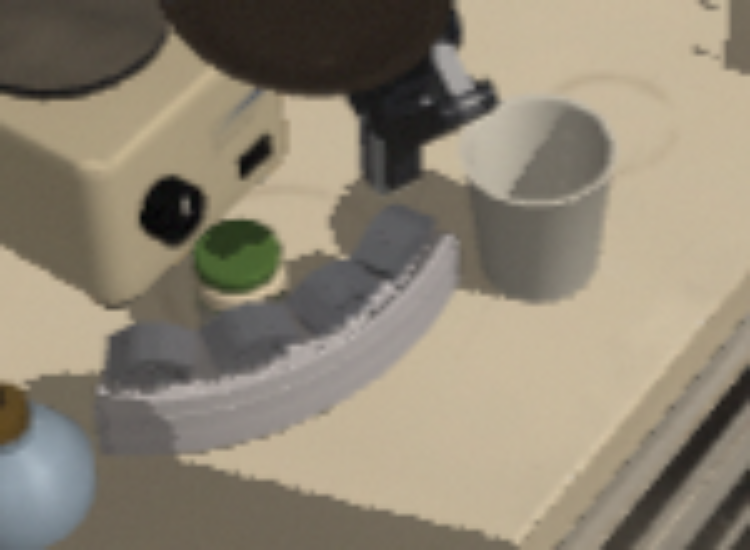

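View pics/t2.png

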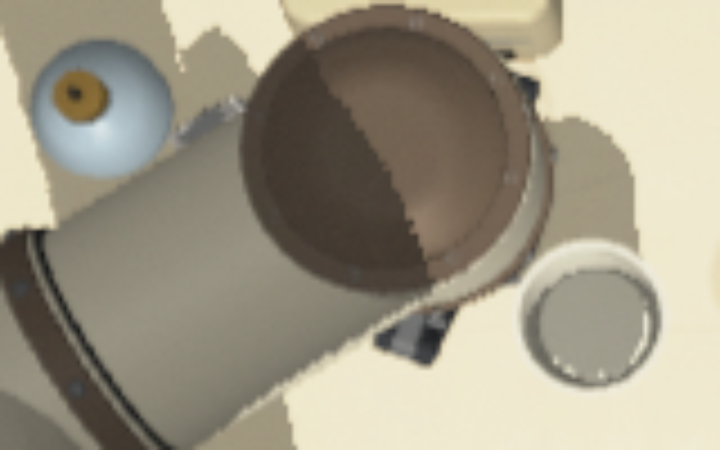

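```bash
cat >> h.py <<'E'
from scipy.spatial.transform import Rotation as Rt
C=np.array([558.,112.]);CROWN=[-12.8,27.2,67.2,107.2]
def go(targets):
    s=arm.read_state();p=s['position'].copy();R=Rt.from_quat(s['ee_rot']).as_matrix()
    r=np.hypot(*(p[:2]-C));sa=np.arctan2(p[1]-C[1],C[0]-p[0])*120
    w=np.cross(R[:,2],[0,0,-1]);w=R.T@w
    print("t",s['clock'].__round__(2),"pos",p.round(1),"r-120 %.1f s %.1f"%(r-120,sa),"F",s['contact_force'].round(1),"untilt",w.round(4))
    for ss,z in targets:
        t=ss/120;T=np.array([C[0]-120*np.cos(t),C[1]+120*np.sin(t),z])
        print(ss,z,"tool mm",(R.T@(T-p)).round(1));p=T
E
python3 -c "
from h import *
go([(-25,66),(-25,51)])"
```

```text
t 3.95 pos [447.1  90.5  72.2] r-120 -7.0 s -23.0 F [-0.  -0.2 -0.2] untilt [-0.0147  0.0171 -0.    ]
-25 66 tool mm [5.5 5.  6.1]
-25 51 tool mm [ 0.3  0.2 15. ]
```

>>> drive_tool(
  moves=[
    [[0, 0.0028, 0.0025, 0.003, -0.015, 0.017, 0], [0, 0.0027, 0.0025, 0.003, 0, 0, 0], [0, 0, 0, 0, 0, 0, 0]],
  ],
)

```text
clock: 4.25
position: [440.9, 87.4, 67.6]
ee_rot: [-0.568, 0.823, 0.0, 0.001]
contact_force: [0.5, 0.2, -0.5]
gripper_width: 0.0
```

```bash
python3 -c "
from h import *
go([(-25,62),(-25,51)])"
```

```text
t 4.25 pos [440.9  87.4  67.6] r-120 -0.4 s -24.8 F [ 0.5  0.2 -0.5] untilt [-0.0008  0.0017 -0.    ]
-25 62 tool mm [0.3 0.2 5.6]
-25 51 tool mm [ 0.  0. 11.]
```

>>> drive_tool(
  moves=[
    [[0, 0, 0, 0.004, 0, 0, 0], [0, 0, 0, 0.004, 0, 0, 0], [0, 0, 0, 0.004, 0, 0, 0], [0, 0, 0, 0.004, 0, 0, 0]],
  ],
)

```text
clock: 4.65
position: [441.3, 87.6, 50.9]
ee_rot: [-0.568, 0.823, 0.0, 0.002]
contact_force: [-0.6, 0.4, 3.5]
gripper_width: -0.0
```

```bash
python3 -c "
from h import *
go([(-25,51),(-20,51),(-15,51),(-10,51),(-5,51),(0,51)])"
```

```text
t 4.65 pos [441.3  87.6  50.9] r-120 -0.8 s -24.7 F [-0.6  0.4  3.5] untilt [-0.0017  0.0025 -0.    ]
-25 51 tool mm [ 0.7  0.5 -0.1]
-20 51 tool mm [-4.3  2.6  0. ]
-15 51 tool mm [-4.4  2.4  0. ]
-10 51 tool mm [-4.5  2.2  0. ]
-5 51 tool mm [-4.6  2.1  0. ]
0 51 tool mm [-4.6  1.9  0. ]
```

>>> drive_tool(
  moves=[
    [[0, -0.0041, 0.0029, 0, 0, 0.001, 0], [0, -0.0044, 0.0024, 0, 0, 0, 0], [0, -0.0045, 0.0022, 0, 0, 0, 0], [0, -0.0046, 0.0021, 0, 0, 0, 0]],
  ],
)

```text
clock: 5.05
position: [438.3, 107.4, 50.9]
ee_rot: [-0.568, 0.823, -0.001, -0.0]
contact_force: [0.7, -2.3, 2.8]
gripper_width: -0.2
```

```bash
python3 -c "
from h import *
go([(-5,51),(0,51),(5,51),(10,51),(15,51),(20,51)])"
```

```text
t 5.05 pos [438.3 107.4  50.9] r-120 -0.2 s -4.6 F [ 0.7 -2.3  2.8] untilt [-0.0013 -0.0017 -0.    ]
-5 51 tool mm [ 0.4  0.  -0.1]
0 51 tool mm [-4.6  1.9 -0. ]
5 51 tool mm [-4.7  1.7 -0. ]
10 51 tool mm [-4.8  1.5 -0. ]
15 51 tool mm [-4.8  1.3 -0. ]
20 51 tool mm [-4.9  1.1 -0. ]
```

Tracking is within 1 mm of the ridge, so I carry on.

>>> drive_tool(
  moves=[
    [[0, -0.0043, 0.0019, 0, -0.001, -0.002, 0], [0, -0.0047, 0.0017, 0, 0, 0, 0], [0, -0.0048, 0.0015, 0, 0, 0, 0], [0, -0.0048, 0.0013, 0, 0, 0, 0], [0, -0.0049, 0.0011, 0, 0, 0, 0]],
  ],
)

```text
clock: 5.55
position: [438.3, 133.6, 50.7]
ee_rot: [-0.568, 0.823, 0.0, -0.001]
contact_force: [-0.6, -2.4, 4.1]
gripper_width: -0.1
```

```bash
python3 -c "
from h import *
go([(20,51),(25,51),(30,51),(35,51),(40,51),(45,51)])"
```

```text
t 5.55 pos [438.3 133.6  50.7] r-120 1.7 s 21.4 F [-0.6 -2.4  4.1] untilt [ 0.0016 -0.0021 -0.    ]
20 51 tool mm [ 1.1 -1.9 -0.3]
25 51 tool mm [-4.9  0.9 -0. ]
30 51 tool mm [-5.   0.7 -0. ]
35 51 tool mm [-5.   0.5 -0. ]
40 51 tool mm [-5.   0.2 -0. ]
45 51 tool mm [-5.  0. -0.]
```

>>> drive_tool(
  moves=[
    [[0, -0.004, 0.0, -0.0002, 0.001, -0.002, 0], [0, -0.0048, -0.0003, 0, 0, 0, 0], [0, -0.005, 0.0001, 0, 0, 0, 0], [0, -0.005, 0.0002, 0, 0, 0, 0]],
  ],
)

```text
clock: 5.95
position: [444.8, 152.7, 50.8]
ee_rot: [-0.568, 0.823, 0.0, -0.001]
contact_force: [-0.5, -1.3, 3.4]
gripper_width: -0.3
```

```bash
python3 -c "
from h import *
go([(40,51),(45,51),(50,51),(55,51),(60,51),(65,51)])"
```

```text
t 5.95 pos [444.8 152.7  50.8] r-120 0.2 s 41.4 F [-0.5 -1.3  3.4] untilt [ 0.0015 -0.0008  0.    ]
40 51 tool mm [ 1.4 -0.3 -0.2]
45 51 tool mm [-5.  0. -0.]
50 51 tool mm [-5.  -0.2 -0. ]
55 51 tool mm [-5.  -0.4 -0. ]
60 51 tool mm [-5.  -0.6 -0. ]
65 51 tool mm [-4.9 -0.8 -0. ]
```

>>> drive_tool(
  moves=[
    [[0, -0.004, -0.0004, 0, 0.001, -0.001, 0], [0, -0.005, -0.0004, 0, 0, 0, 0], [0, -0.005, -0.0006, 0, 0, 0, 0], [0, -0.005, -0.0008, 0, 0, 0, 0]],
  ],
)

```text
clock: 6.35
position: [453.0, 170.2, 50.2]
ee_rot: [-0.568, 0.823, 0.0, -0.002]
contact_force: [-1.4, -2.4, 4.2]
gripper_width: -0.4
```

```bash
python3 -c "
from h import *
go([(60,51),(65,51),(70,51),(75,51),(80,51),(85,51)])"
```

```text
t 6.35 pos [453.  170.2  50.2] r-120 0.1 s 60.7 F [-1.4 -2.4  4.2] untilt [ 0.0028 -0.003   0.    ]
60 51 tool mm [ 0.7  0.  -0.8]
65 51 tool mm [-4.9 -0.8 -0. ]
70 51 tool mm [-4.9 -1.  -0. ]
75 51 tool mm [-4.9 -1.2 -0. ]
80 51 tool mm [-4.8 -1.4 -0. ]
85 51 tool mm [-4.7 -1.6 -0. ]
```

>>> drive_tool(
  moves=[
    [[0, -0.0043, -0.0008, -0.0005, 0.003, -0.003, 0], [0, -0.0049, -0.001, -0.0003, 0, 0, 0], [0, -0.0049, -0.0012, 0, 0, 0, 0], [0, -0.0048, -0.0014, 0, 0, 0, 0]],
  ],
)

```text
clock: 6.75
position: [465.2, 188.4, 51.3]
ee_rot: [-0.568, 0.823, 0.0, 0.001]
contact_force: [-0.6, -0.7, 1.6]
gripper_width: 0.2
```

```bash
python3 -c "
from h import *
go([(80,51),(85,51),(90,51),(95,51),(100,51),(105,51)])"
```

```text
t 6.75 pos [465.2 188.4  51.3] r-120 0.2 s 82.7 F [-0.6 -0.7  1.6] untilt [-0.0013  0.0019 -0.    ]
80 51 tool mm [2.6 0.7 0.3]
85 51 tool mm [-4.7 -1.6  0. ]
90 51 tool mm [-4.7 -1.8  0. ]
95 51 tool mm [-4.6 -2.   0. ]
100 51 tool mm [-4.5 -2.2  0. ]
105 51 tool mm [-4.4 -2.4  0. ]
```

>>> drive_tool(
  moves=[
    [[0, -0.0045, -0.0017, 0.0003, -0.001, 0.002, 0], [0, -0.0046, -0.0019, 0, 0, 0, 0], [0, -0.0045, -0.0021, 0, 0, 0, 0], [0, -0.0045, -0.0022, 0, 0, 0, 0]],
  ],
)

```text
clock: 7.15
position: [479.3, 203.4, 50.4]
ee_rot: [-0.568, 0.823, -0.0, -0.001]
contact_force: [-2.4, -2.3, 3.9]
gripper_width: 0.1
```

```bash
python3 -c "
from h import *
go([(105,51),(110,51),(115,51),(120,51),(123,51)])"
```

```text
t 7.15 pos [479.3 203.4  50.4] r-120 0.6 s 103.1 F [-2.4 -2.3  3.9] untilt [ 0.0015 -0.0022 -0.    ]
105 51 tool mm [-1.3 -1.4 -0.6]
110 51 tool mm [-4.3 -2.5 -0. ]
115 51 tool mm [-4.2 -2.7 -0. ]
120 51 tool mm [-4.1 -2.9 -0. ]
123 51 tool mm [-2.4 -1.8 -0. ]
```

>>> drive_tool(
  moves=[
    [[0, -0.0045, -0.003, -0.0004, 0.001, -0.002, 0], [0, -0.0043, -0.0028, 0, 0, 0, 0], [0, -0.0041, -0.0028, 0, 0, 0, 0], [0, -0.0025, -0.0018, 0, 0, 0, 0]],
  ],
)

```text
clock: 7.55
position: [497.3, 216.4, 51.4]
ee_rot: [-0.568, 0.823, 0.0, 0.002]
contact_force: [-0.9, -0.1, 2.7]
gripper_width: 0.2
```

```bash
python3 -c "
from h import *
go([(121,51)])"
```

```text
t 7.55 pos [497.3 216.4  51.4] r-120 0.8 s 125.3 F [-0.9 -0.1  2.7] untilt [-0.0017  0.0034  0.    ]
121 51 tool mm [3.9 2.  0.3]
```

>>> drive_tool(
  moves=[
    [[0, 0, 0, -0.01, 0, 0, 0], [0, 0, 0, -0.02, 0, 0, 0], [0, 0, 0, -0.03, 0, 0, 0], [0, 0, 0, -0.03, 0, 0, 0], [0, 0, 0, -0.03, 0, 0, 0], [0, 0, 0.03, -0.02, 0, 0, 0], [0, 0, 0.04, 0, 0, 0, 0], [0, 0, 0.04, 0, 0, 0, 0], [0, 0, 0.03, 0, 0, 0, 0], [0, 0, 0, 0, 0, 0, 0]],
  ],
)

```text
clock: 8.55
position: [368.1, 272.7, 202.0]
ee_rot: [-0.567, 0.824, 0.003, 0.014]
contact_force: [-0.0, 0.1, 0.4]
gripper_width: -0.0
```

Run:
```python
from h import *
go([])
for n in("scene","top"):
    im,d=arm.get_image(n);np.savez("pics/"+n+"9",im=im,d=d)
    a=im[200:330,150:330] if n=="scene" else im[150:250,140:300]
    cv2.imwrite(f"pics/{n}9.png",cv2.resize(a[:,:,::-1],None,fx=4.4,fy=4.4))
    o=np.load(f"pics/{n}.npz")['im']
    D=np.abs(im.astype(int)-o).max(2)>60
    cv2.imwrite(f"pics/{n}9d.png",D*255.)
```

```text
t 8.55 pos [368.1 272.7 202. ] r-120 128.8 s 84.3 F [-0.   0.1  0.4] untilt [-0.0099  0.0266  0.    ][ WARN:0@1.224] global loadsave.cpp:1063 imwrite_ Unsupported depth image for selected encoder is fallbacked to CV_8U.
```

View pics/scene9.png

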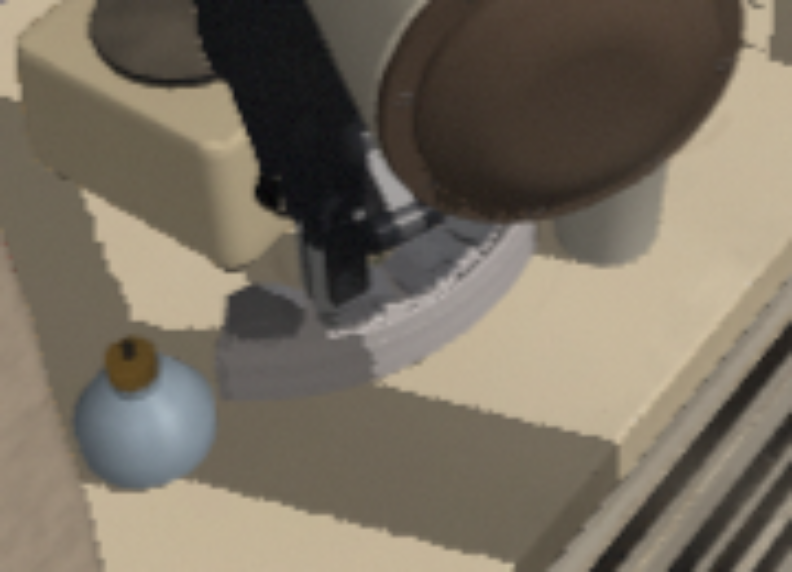

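View pics/top9.png

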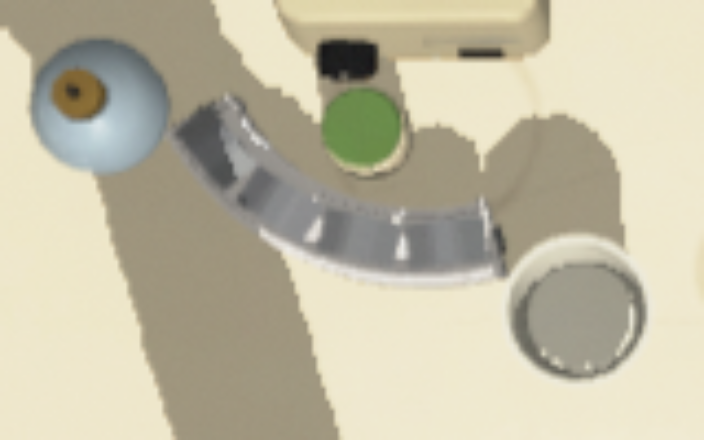

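Run:
```python
from h import *
np.set_printoptions(suppress=True,precision=1)
for n in("top","top9"):
    z=np.load(f"pics/{n}.npz");p=arm.camera_params("top");d=z['d'];f=210/np.tan(np.radians(p['fov_y']/2));v,u=np.mgrid[:420,:560]
    P=(np.stack([(u-p['cx'])/f*d,(v-p['cy'])/f*d,d,np.ones_like(d)],-1)@p['world_from_camera'].T)[...,:3]
    c=np.array([558.8,111.9])
    for k in range(8):
        A=np.arctan2(P[...,1]-c[1],-(P[...,0]-c[0]))*120;R=np.hypot(P[...,0]-c[0],P[...,1]-c[1])
        m=(abs(R-120)<14)&(P[...,2]>46.5)&(P[...,2]<61)&(A>-40)&(A<140);q=P[m]
        c=least_squares(lambda c:np.hypot(q[:,0]-c[0],q[:,1]-c[1])-120,c).x
    a=A[m];zz=q[:,2]
    print(n,c,"s mid",(a.min()+a.max())/2,a.mean(),"crown z",[np.median(zz[abs(a-s)<4]).round(1) for s in CROWN])
    for nm,(u0,v0,u1,v1),lo in(("cup",(256,203,290,238),55),("lamp",(145,157,179,191),12),("jar",(210,168,234,190),35)):
        Q=P[v0:v1,u0:u1].reshape(-1,3);Q=Q[(Q[:,2]>lo)&(Q[:,2]<90)];print(nm,Q.mean(0))
```

```text
top [558.8 111.9] s mid 47.22163508680213 45.589172629050054 crown z [np.float64(55.8), np.float64(55.3), np.float64(55.5), np.float64(55.0)]
cup [410.3  37.   67.7]
lamp [504.4 262.1  37.4]
jar [493.9 139.1  44.4]
top9 [558.8 112. ] s mid 46.970247088051984 46.098164038702926 crown z [np.float64(55.3), np.float64(55.3), np.float64(55.7), np.float64(56.0)]
cup [410.1  37.1  67.9]
lamp [504.3 262.1  37.3]
jar [493.9 138.7  44.3]
```

Nothing has moved and all the pads are back up, so I'm handing the job in.

```bash
python3 -c "
from bench import arm
print(arm.job_done())"
```

```text
the job is handed in; nothing more can be done
None
```

The stroke is done and the job is handed in at about 8.7 s. With the fingers shut, I ran the tips along the ridge in one unbroken pass from the cup end (pad 4) to the lamp end (pad 1), then lifted the hand clear.

- **Depth:** the tip height read 50.2–51.4 mm wherever I checked it, about 5 mm below the 56 mm crowns. The upward force was 1.6–4.2 N, consistent with each pad giving a few mm and staying well short of its 12 mm stop. I had no direct reading of pad travel, and I checked only between short moves, not continuously.
- **Line:** the tips stayed within about 1 mm of the middle of the pads, apart from one 1.7 mm drift at pad 3, which I corrected. The stroke ended about 18 mm past the crown of pad 1, 4 mm further than I had aimed. The top camera showed the lamp undisturbed there.
- **Final check:** comparing top-camera measurements from before and after, the rest, cup, lamp and jar had moved by no more than about 0.5 mm, which is within the noise. All four crowns were back at 55–56 mm. I did not re-measure the burs or the plaster cast; the hand passed them at about 220 mm height.
- **Disagreement:** the two cameras differed by about 2 mm on where the rest stands. That is within their calibration, so I used a value between them.

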